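# Push a tip box up the ramp and over the lip into the loading dock

### The arm

A 6-joint arm with a two-finger parallel gripper is mounted at the origin on the work surface. World frame = base frame: x ahead of the robot, y to its left, z up, the work surface at z = 0. Lengths are in mm, angles in rad, forces in N, time in s.
With the tool pointing down it reaches from about 275 to 1000 mm from the base axis. Payload 8.4 kg.
Tool frame: the origin (TCP) lies on the centre line of the jaws, within the pads' length; the fingertips stand 25 mm ahead of it and the grasp point (between the pads) lies 6 mm ahead of it; z points along the fingers, x is the direction in which the jaws open and shut, and the axes are right-handed (so a half turn about z gives the same grasp; the last joint's range is limited). The gripper opens to 85 mm and grips with 20 to 120 N. Pads are 22 mm wide; open, the fingers measure 114 mm over their backs; the gripper's body (76 mm by 85 mm) begins 54 mm behind the grasp point. The pads swing forward as they close: fully open they stand 13 mm farther back than shut.
Start: joints at [1.285, 0.353, 1.633, -0, 1.155, -0.002], TCP at [175.002, 600.002, 256.281] pointing down, gripper open.
Joint ranges: [-2.63, 2.63], [-0.92, 2.1], [0.06, 2.66], [-1.3, 4.44], [0, 2.69], [-3.02, 3.02]. Speed limits (rad/s): [2.22, 2.22, 2.79, 3.14, 3.14, 3.14].

### API

Orientations are given as [roll, pitch, yaw] about the fixed x, y, z axes, in that order (R = Rz(yaw) Ry(pitch) Rx(roll)).
In Python, from rig import r gives the robot as it stands. The module is installed in compiled form; this text tells all that it offers.
- The arm moves only by the tool jog_arm, never from a script. Its argument "deltas" is a list of rows, each an object with "gripper": the gripper command: -1 is fully open, 1 is shut, values between are in proportion; "translation": the shift along the world's x, y, z in units of 10 cm (1.0 is 10 cm), a list of three; "dr": the turn, a rotation vector about the world's x, y, z in units of pi/2 rad (1.0 is pi/2 rad), a list of three. In form: [{"gripper": gripper, "translation": [x, y, z], "dr": [wx, wy, wz]}, ...]. A call has 1 to 12 rows; each row shifts and turns the commanded pose from where the row before left it; what a row does not reach is not made up. A row lasts 1/12 s, in which the tool goes at most 41.7 mm and 7.16 degrees, less where a joint would pass 70% of its speed; a pose out of reach is approached as far as the arm can. A call with a number of a shift or a turn outside -1 to 1 is refused whole. A call with a gripper value outside its range is refused whole. The fingers move at their own pace and stop on an object; "squeeze" is the grip in N (left out, the last holds). Time passes only in rows, so rows that do not move let the fingers close. It gives the time, the measured TCP pose, the force and the opening at its end, in the units of the state.
- r.sense(): the state, without advancing time (a new reading comes with each control period).
- r.grab_frame(name): name is "scene" or "top" or "wrist"; returns the picture (420x560x3 uint8, blue, green, red); there is no depth.
- r.calibration(name): a dict with "mtx" (3x3 intrinsics, pixels), "world_from_camera" (4x4, takes a point from camera to world coordinates). Camera axes: x right, y down, z forward; pixel columns grow to the right and rows downward; lengths in mm; the calibration is good to about 2 mm. A picture is of the moment at which its call begins: read the wrist's pose just before it. calibration takes no time and is no camera call; for the wrist camera it gives the pose at the moment of the call.
- r.sign_off(): hands the job in, once; it reports no verdict.
The state is a dict: "clock": time; "qpos": joint angles; "qvel": joint speeds; "joint_efforts": joint torques, N m; "eef_pos": TCP position; "tcp_rot": TCP orientation; "contact_force": force on the tool from outside, world axes, zero at the start; "wrist_torque": the same for the moment, N m; "opening": opening from 0.0 (shut) to 1.0 (fully open).
Only numpy, scipy, OpenCV 4.12 (cv2) and the standard library are available. Lean on these libraries where they do the work, as an engineer would, in place of code of your own. Each camera call takes 0.05 s, during which the arm holds its last target. There are 200 camera calls.

### The job

Square the low pipette-tip box up with the ramp of the loading dock and push it, without lifting it, up the ramp and over the lip so that it lies flat on the deck, then on along the deck until its front end has pressed the spring plunger in about halfway, and leave it there. Push gently: never drive the plunger to the end of its travel, do not tip the box, and leave everything else on the bench where it is.

Things in the scene. Friction and masses are not known exactly. Their poses are not given: they have to be found in the camera images.
- tipbox: The low, closed, blue plastic pipette-tip box to be pushed; 122 long (its x) x 86 wide (its y) x 55 mm high, plain upright faces, 0.22 to 0.45 kg, too wide to grasp. Origin: centre of its underside; z up. It starts on the bench in front of the foot of the ramp, out of line by up to 35 mm and up to 0.25 rad; its x axis points roughly towards the ramp.
- dock: Fixed aluminium loading dock. Its x is the pushing direction (up the ramp, along the deck), y across, z up; origin at bench level on the centre line, just under the lip. Behind the lip the flat deck lies 12 mm above the bench, from x = +3 to +250 mm. Once over the lip the box's origin is at x > 64 mm, z = 12 mm.
- ramp_foot (a point): Foot of the ramp on the centre line, at bench level, dock x = -95 mm; the ramp climbs evenly from here to 16 mm high at x = -5 mm. Two flared walls, 24 mm high, open out from the rails here to about 68 mm either side of the centre line at x = -135 mm.
- lip (a point): Centre of the top of the lip (dock x = -1 mm), a flat bar across the dock, 8 mm wide in x (dock x = -5 to +3 mm), 16 mm above the bench: 4 mm above the deck behind it. As the box's middle passes the lip it rocks over it: the front drops to the deck and the rear edge rises some 14 mm, to about 20 mm above the bench; a pusher that holds the rear down by friction there makes it stick.
- rails (a point): Point on the dock's centre line at x = +80 mm, level with the tops of the guide rails. The rails run along both sides from dock x = -95 to +250 mm; tops 24 mm above the bench, 5 mm thick, inner faces 47 mm either side of the centre line (4 mm of play each side of the box).
- plunger (a joint): Travel of the steel spring plunger at the deck's end, m: 0 out, 0.012 fully in (hard stop); moves along dock x, 22 mm button on the centre line 20 mm above the deck. Needs 4 N to start, 6 N at 3 mm, 8 N at 6 mm, 11 N at 9.5 mm; stays about where left. Its housing is clamped so that the free button face lies 140 to 165 mm from the dock's origin: not measured, to be felt or seen.
- tallbox: Bystander: a taller closed tip box, 122 x 86 x 95 mm, at the far side of the bench. Origin: centre of its underside.
- tuberack: Bystander: orange tube rack 100 x 210 x 50 mm with three capped tubes standing to 97 mm, on the robot's right. Origin: centre of its underside.
- reservoirs: Bystander: stack of white reagent troughs, 85 x 150 x 66 mm, at the far side of the bench. Origin: centre of its underside.
- bottle: Bystander: round bottle, 66 mm across, 150 mm high. Origin: centre of its underside.
- dish: Bystander: round culture dish, 94 mm across, 20 mm high with two small chips on it, on the bench beside the deck (dock's -y side). Origin: centre of its underside.
- vial: Bystander: amber vial, 26 mm across, 46 mm high, on the bench beside the deck (dock's +y side). Origin: centre of its underside.
- bin: Bystander: white open bin, 100 x 130 x 45 mm, on the robot's left. Origin: centre of its underside.
There are look-alikes about, which are no part of the job. What is shaped like the tipbox but pink is not meant.

How it is judged:
By the outcome, as a careful person would: the job done as asked, in the order asked, and still so for the second after the job is handed in, with the robot touching nothing.
It also fails if it takes over 72 s, if anything falls off the work surface, if the arm or the gripper's body presses on something with over 40 N, if the wrist force passes 120 N, or if a joint passes its speed limit or range.

## Working session

There is one attempt and no reset: what is moved stays moved. The work goes in short steps, Python scripts to look and compute and a tool call to move; the robot and the scene stay as the last step left them, time stands still between calls to the robot, and variables do not carry over. Pictures are saved under pics/ and viewed, about 8 in all and at most 12, crops included, and the job is handed in when it is done.

Besides the shell and the picture viewer there is one more tool, called after "Request:" by a JSON object that holds its "op" and its "data", one argument or row to a line. jog_arm: Moves the arm, as the interface text tells. Shifts and turns lie within -1 to 1; 1 stands for 10 cm of shift or pi/2 rad of turn. Its arguments: {"type":"object","properties":{"deltas":{"type":"array"},"squeeze":{"type":"number"}},"required":["deltas"]}

```bash
mkdir -p pics; python3 - <<'E'
from rig import r
import cv2,numpy as np
s=r.sense();print(s)
for n in("top","scene"):
    im=r.grab_frame(n);cv2.imwrite(f"pics/{n}0.png",im)
    c=r.calibration(n);print(n,c["mtx"].round(1).tolist(),c["world_from_camera"].round(3).tolist())
E
```

```text
{'clock': 0.0, 'qpos': array([ 1.28459901e+00,  3.53669036e-01,  1.63415706e+00,  1.29038129e-05,
        1.15520885e+00, -2.42103234e-03]), 'qvel': array([ 0.00016691,  0.00031953, -0.00163261,  0.00094087,  0.0006342 ,
        0.00124002]), 'joint_efforts': array([-4.84862321e-04, -6.05258846e+01, -3.42057216e+01, -1.04616915e-04,
        9.53285722e-03,  5.04703394e-06]), 'eef_pos': array([174.86898174, 599.56097124, 255.53880877]), 'tcp_rot': array([-3.14157736e+00,  1.44225748e-03,  1.28701484e+00]), 'contact_force': array([ 0.81895923,  0.06173374, -0.37724819]), 'wrist_torque': array([0.03444378, 0.0122235 , 0.02299952]), 'opening': 1.0048757812884572}
top [[546.4, 0.0, 280.8], [0.0, 546.4, 216.4], [0.0, 0.0, 1.0]] [[-0.025, -0.996, 0.083, 428.769], [-1.0, 0.025, -0.0, 38.356], [-0.002, -0.083, -0.997, 1414.376], [0.0, 0.0, 0.0, 1.0]]
scene [[528.2, 0.0, 272.0], [0.0, 528.2, 204.5], [0.0, 0.0, 1.0]] [[-0.85, 0.356, -0.388, 1074.607], [0.527, 0.596, -0.606, 867.317], [0.015, -0.72, -0.694, 983.602], [0.0, 0.0, 0.0, 1.0]]
```

View pics/top0.png

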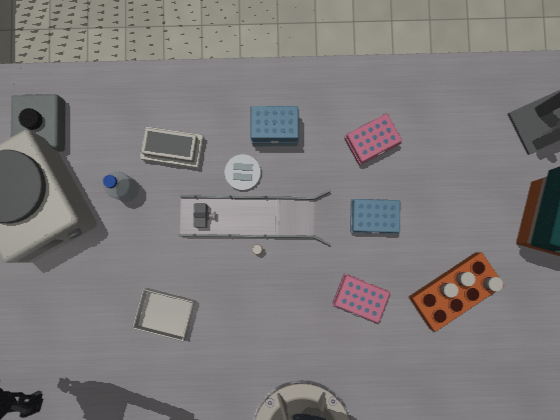

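View pics/scene0.png

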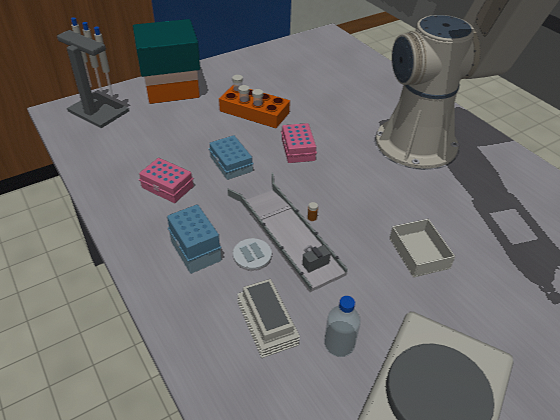

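Top view: the low blue box is at (375,216), in front of the ramp mouth at (322,217). The other blue box, at (275,124), is the tall one. The pink ones at (373,138) and (362,298) are look-alikes. The blue box at (375,216) fits: it is blue, low and in front of the ramp foot. I'll confirm it in a crop and measure.

```bash
cat > h.py <<'E'
from rig import r
import cv2,numpy as np
def ray(n,px,z,c=None):
    c=c or r.calibration(n);K=c["mtx"];T=c["world_from_camera"]
    px=np.atleast_2d(px).astype(float)
    d=np.c_[px,np.ones(len(px))]@np.linalg.inv(K).T@T[:3,:3].T;o=T[:3,3]
    return o+d*((z-o[2])/d[:,2])[:,None]
def proj(n,P):
    c=r.calibration(n);K=c["mtx"];T=np.linalg.inv(c["world_from_camera"])
    q=(np.c_[np.atleast_2d(P),np.ones(len(np.atleast_2d(P)))]@T.T)[:,:3]@K.T
    return q[:,:2]/q[:,2:]
E
python3 - <<'E'
from h import *
im=cv2.imread("pics/top0.png")
cv2.imwrite("pics/crop1.png",cv2.resize(im[170:265,170:420],None,fx=3.2,fy=3.2,interpolation=cv2.INTER_CUBIC))
hsv=cv2.cvtColor(im,cv2.COLOR_BGR2HSV)
m=cv2.inRange(hsv,(95,70,50),(115,255,255));m[:,:330]=0;m[:,420:]=0;m[:185]=0;m[250:]=0
m=cv2.morphologyEx(m,cv2.MORPH_CLOSE,np.ones((5,5)))
c=max(cv2.findContours(m,0,2)[0],key=cv2.contourArea)
print(cv2.minAreaRect(c),cv2.boundingRect(c))
w=ray("top",cv2.boxPoints(cv2.minAreaRect(c)),55);print(w.round(1))
E
```

```text
((375.2038879394531, 215.97512817382812), (48.445098876953125, 33.17130661010742), 1.7899105548858643) (351, 199, 49, 35)
[[ 498.7 -134.4   55. ]
 [ 581.7 -140.    55. ]
 [ 574.8 -260.9   55. ]
 [ 492.  -254.8   55. ]]
```

View pics/crop1.png

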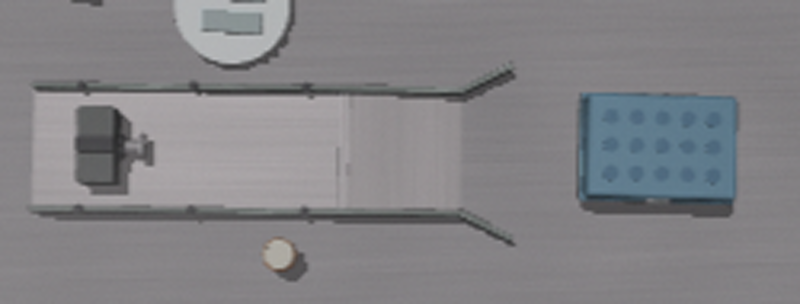

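```bash
python3 - <<'E'
from h import *
im=cv2.imread("pics/top0.png");g=cv2.cvtColor(im,cv2.COLOR_BGR2GRAY).astype(float)
up=[];lo=[]
for c in list(range(217,273))+list(range(285,310)):
    col=g[:,c]
    ref=np.median(col[207:225]);
    def edge(rng,step):
        for k in rng:
            t=ref-25
            if col[k+step]<t<=col[k]: return k+step*(col[k]-t)/(col[k]-col[k+step])
    a=edge(range(212,190,-1),-1);b=edge(range(212,245),1)
    if a:up.append((c,a))
    if b:lo.append((c,b))
U=ray("top",up[:],12);L=ray("top",lo,24)
for n,P in(("U",U),("L",L)):
    p=np.polyfit(P[:,1],P[:,0],1);e=P[:,0]-np.polyval(p,P[:,1]);k=abs(e)<2.5;p=np.polyfit(P[k,1],P[k,0],1)
    print(n,k.sum(),len(k),p,np.polyval(p,[-135,0,150]).round(1),e.std())
cc=lambda x,y:((x+.5)/3.2-.5+170,(y+.5)/3.2-.5+170)
for nm,p,z in[("foot",(462,150),0),("lipA",(337,150),16),("lipB",(349,150),16),("button",(130,150),32),("flareU",(514,68),24),("flareL",(514,243),24),("railUend",(463,93),24),("railLend",(462,213),24),("railUfar",(33,85),24),("railLfar",(30,210),24)]:
    print(nm,ray("top",cc(*p),z).round(1)[0])
print("box",ray("top",[cc(*p) for p in [(588,94),(737,97),(733,200),(585,197)]],55).round(1))
print(g[216,225:285].astype(int), g[216,305:325].astype(int))
E
```

```text
U 81 81 [4.30877642e-02 5.85912916e+02] [580.1 585.9 592.4] 0.8009295561749374
L 78 81 [3.98935938e-02 4.95618326e+02] [490.2 495.6 501.6] 5.755694999060108
foot [543.6 -48.2   0. ]
lipA [544.8  53.   16. ]
lipB [544.5  43.4  16. ]
button [547.5 217.1  32. ]
flareU [606.4 -90.4  24. ]
flareL [466.5 -85.9  24. ]
railUend [587.3 -48.9  24. ]
railLend [491.3 -45.3  24. ]
railUfar [602.3 295.   24. ]
railLfar [502.3 298.3  24. ]
box [[ 580.6 -144.7   55. ]
 [ 575.3 -261.    55. ]
 [ 494.8 -254.5   55. ]
 [ 500.  -139.5   55. ]]
[163 162 163 163 164 163 163 162 162 164 163 163 162 161 160 162 161 161
 162 160 162 161 161 161 161 162 162 162 162 162 163 162 162 162 162 163
 162 162 162 164 161 162 161 160 162 160 160 161 161 163 137 153 157 160
 151 147 149 146 146 147] [148 146 147 146 144 143 144 142 141 134 130 129 128 128 128 128 128 128
 129 128]
```

Top crop: box top corners are at about (588,94), (737,97), (733,200) and (585,197), on the low blue box. The ramp foot is at x≈462, the lip at 337–349 and the button at 145–153.

The dock axis runs along about +y (direction (0.0415, 1)), with its origin near (542.7, 47.5). The box centre is near (537.7, −200), about 5 mm off line. I'll push its rear face with half-open fingers, tips leaning forward, and correct the offset on the way.

Request:
{"op": "jog_arm", "data": {
  "deltas": [
    {"gripper": 0,"translation": [0.13,-0.33,0],"dr": [0,0,-0.0705]},
    {"gripper": 0,"translation": [0.13,-0.33,0],"dr": [0,0,-0.0705]},
    {"gripper": 0,"translation": [0.13,-0.33,0],"dr": [0,0,-0.0705]},
    {"gripper": 0,"translation": [0.13,-0.33,0],"dr": [0,0,-0.0705]},
    {"gripper": 0,"translation": [0.13,-0.33,0],"dr": [0,0,-0.0705]},
    {"gripper": 0,"translation": [0.13,-0.33,0],"dr": [0,0,-0.0705]},
    {"gripper": 0,"translation": [0.13,-0.33,0],"dr": [0,0,-0.0705]},
    {"gripper": 0,"translation": [0.13,-0.33,0],"dr": [0,0,-0.0705]},
    {"gripper": 0,"translation": [0.13,-0.33,0],"dr": [0,0,-0.0705]},
    {"gripper": 0,"translation": [0.13,-0.33,0],"dr": [0,0,-0.0705]},
    {"gripper": 0,"translation": [0.13,-0.33,0],"dr": [0,0,-0.0705]},
    {"gripper": 0,"translation": [0.13,-0.33,0],"dr": [0,0,-0.0705]}
  ]
}}

```text
clock: 1.1
eef_pos: [331.0, 202.3, 256.2]
tcp_rot: [-3.142, -0.0, -0.047]
contact_force: [0.9, -0.4, 0.2]
opening: 0.502
```

Request:
{"op": "jog_arm", "data": {
  "deltas": [
    {"gripper": 0,"translation": [0.13,-0.33,0],"dr": [0,0,0]},
    {"gripper": 0,"translation": [0.13,-0.33,0],"dr": [0,0,0]},
    {"gripper": 0,"translation": [0.13,-0.33,0],"dr": [0,0,0]},
    {"gripper": 0,"translation": [0.13,-0.33,0],"dr": [0,0,0]},
    {"gripper": 0,"translation": [0.13,-0.33,0],"dr": [0,0,0]},
    {"gripper": 0,"translation": [0.13,-0.33,0],"dr": [0,0,0]},
    {"gripper": 0,"translation": [0.13,-0.33,0],"dr": [0,0,0]},
    {"gripper": 0,"translation": [0.13,-0.33,0],"dr": [0,0,0]},
    {"gripper": 0,"translation": [0.13,-0.33,0],"dr": [0.035,-0.0015,0]},
    {"gripper": 0,"translation": [0.13,-0.33,0],"dr": [0.035,-0.0015,0]},
    {"gripper": 0,"translation": [0.13,-0.33,0],"dr": [0.035,-0.0015,0]},
    {"gripper": 0,"translation": [0.13,-0.33,0],"dr": [0.035,-0.0015,0]}
  ]
}}

```text
clock: 2.1
eef_pos: [487.3, -193.9, 256.4]
tcp_rot: [-2.919, -0.002, -0.042]
contact_force: [1.0, 1.2, -0.8]
opening: 0.497
```

Request:
{"op": "jog_arm", "data": {
  "deltas": [
    {"gripper": 0,"translation": [0.118,-0.28,0],"dr": [0,0,0]},
    {"gripper": 0,"translation": [0.118,-0.28,0],"dr": [0,0,0]},
    {"gripper": 0,"translation": [0.118,-0.28,0],"dr": [0,0,0]},
    {"gripper": 0,"translation": [0.118,-0.28,0],"dr": [0,0,0]},
    {"gripper": 0,"translation": [0,0,-0.3],"dr": [0,0,0]},
    {"gripper": 0,"translation": [0,0,-0.3],"dr": [0,0,0]},
    {"gripper": 0,"translation": [0,0,-0.3],"dr": [0,0,0]},
    {"gripper": 0,"translation": [0,0,-0.3],"dr": [0,0,0]},
    {"gripper": 0,"translation": [0,0,-0.3],"dr": [0,0,0]},
    {"gripper": 0,"translation": [0,0,-0.3],"dr": [0,0,0]},
    {"gripper": 0,"translation": [0,0,-0.15],"dr": [0,0,0]},
    {"gripper": 0,"translation": [0,0,-0.08],"dr": [0,0,0]}
  ]
}}

```text
clock: 3.1
eef_pos: [532.9, -303.1, 50.8]
tcp_rot: [-2.919, 0.003, -0.042]
contact_force: [0.5, -0.2, 0.0]
opening: 0.501
```

```bash
python3 - <<'E'
from h import *
t=r.grab_frame("top");s=r.grab_frame("scene");w=r.grab_frame("wrist");c=r.calibration("wrist")
print(r.sense()["eef_pos"],c["world_from_camera"].round(2).tolist())
a=cv2.resize(t[160:280,270:420],(400,320),interpolation=cv2.INTER_CUBIC)
b=cv2.resize(w,(400,300))
d=cv2.resize(s[90:290,170:370],(400,400));
o=np.zeros((600,800,3),np.uint8);o[:300,:400]=b;o[:320,400:]=a[:320];
o[300:600,:400]=cv2.resize(s[100:250,170:370],(400,300))
cv2.imwrite("pics/m2.png",o)
E
```

```text
[ 534.46038479 -304.15223434   53.70649655] [[1.0, -0.04, -0.0, 535.89], [-0.04, -1.0, -0.06, -263.17], [-0.0, 0.06, -1.0, 182.16], [0.0, 0.0, 0.0, 1.0]]
```

View pics/m2.png

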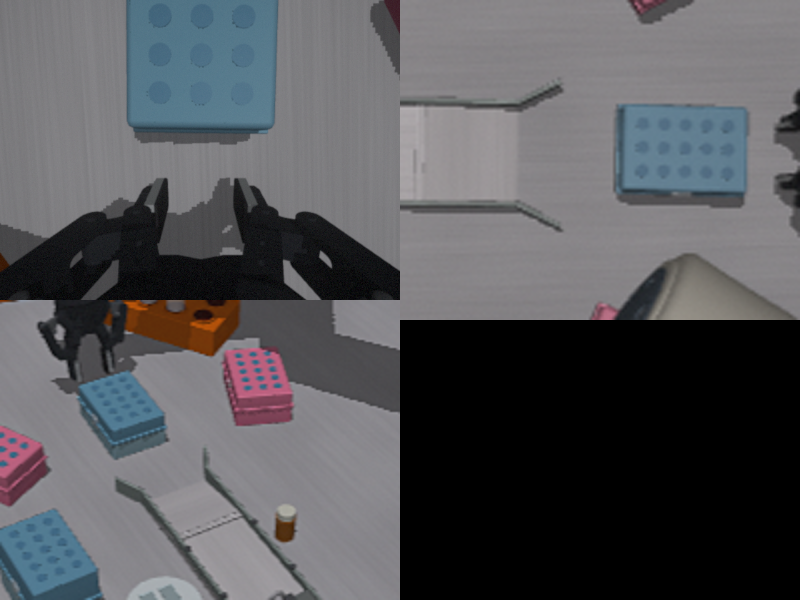

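The mosaic shows the half-open fingers behind the box's rear face in the wrist view: the box is about 127–276 across and the fingers are at 165 and 240. The path is clear. I'll push now along nearly pure +y, which brings the box onto the dock line.

Request:
{"op": "jog_arm", "data": {
  "deltas": [
    {"gripper": 0,"translation": [0,0.07,0],"dr": [0,0,0]},
    {"gripper": 0,"translation": [0,0.07,0],"dr": [0,0,0]},
    {"gripper": 0,"translation": [0,0.06,0],"dr": [0,0,0]},
    {"gripper": 0,"translation": [0,0.04,0],"dr": [0,0,0]},
    {"gripper": 0,"translation": [-0.001,0.04,0],"dr": [0,0,0]},
    {"gripper": 0,"translation": [-0.001,0.06,0],"dr": [0,0,0]},
    {"gripper": 0,"translation": [-0.001,0.06,0],"dr": [0,0,0]},
    {"gripper": 0,"translation": [-0.001,0.06,0],"dr": [0,0,0]},
    {"gripper": 0,"translation": [-0.001,0.06,0],"dr": [0,0,0]},
    {"gripper": 0,"translation": [-0.001,0.06,0],"dr": [0,0,0]},
    {"gripper": 0,"translation": [-0.001,0.06,0],"dr": [0,0,0]},
    {"gripper": 0,"translation": [-0.001,0.06,0],"dr": [0,0,0]}
  ]
}}

```text
clock: 4.25
eef_pos: [533.4, -233.4, 53.3]
tcp_rot: [-2.922, -0.0, -0.042]
contact_force: [-0.2, -3.0, 1.7]
opening: 0.499
```

Request:
{"op": "jog_arm", "data": {
  "deltas": [
    {"gripper": 0,"translation": [-0.001,0.06,0],"dr": [0,0,0]},
    {"gripper": 0,"translation": [-0.001,0.06,0],"dr": [0,0,0]},
    {"gripper": 0,"translation": [-0.001,0.06,0],"dr": [0,0,0]},
    {"gripper": 0,"translation": [-0.001,0.06,0],"dr": [0,0,0]},
    {"gripper": 0,"translation": [0,0.03,0],"dr": [0,0,0]}
  ]
}}

```text
clock: 4.67
eef_pos: [532.8, -206.0, 53.2]
tcp_rot: [-2.921, 0.0, -0.042]
contact_force: [0.1, -3.4, 2.5]
opening: 0.502
```

```bash
cat >> h.py <<'E'
O=np.array([542.7,47.5]);D=np.array([.0415,1]);D/=np.linalg.norm(D);Y=np.array([-D[1],D[0]])
def dk(P): P=np.atleast_2d(P)[:,:2]-O;return np.c_[P@D,P@Y]
def boxtop(t,z=55,lo=(95,70,50)):
    m=cv2.inRange(cv2.cvtColor(t,cv2.COLOR_BGR2HSV),lo,(115,255,255));m[:185]=0;m[250:]=0;m[:,:190]=0;m[:,410:]=0
    m=cv2.morphologyEx(m,cv2.MORPH_CLOSE,np.ones((5,5)))
    c=max(cv2.findContours(m,0,2)[0],key=cv2.contourArea)
    b=cv2.boxPoints(cv2.minAreaRect(c));w=dk(ray("top",b,z))
    return c,b,w
E
python3 - <<'E'
from h import *
t=r.grab_frame("top");w=r.grab_frame("wrist")
c,b,p=boxtop(t);print(p.round(1),p.mean(0));print(r.sense()["eef_pos"],dk(r.sense()["eef_pos"]))
a=cv2.resize(t[170:270,190:390],(800,400),interpolation=cv2.INTER_CUBIC)
cv2.imwrite("pics/m3.png",a)
E
```

```text
[[-117.5   41.6]
 [-119.5  -41.5]
 [-237.6  -39.5]
 [-235.1   43.5]] [-177.40845807    1.02283572]
[ 532.60480604 -205.92217723   53.06604571] [[-253.62282078   -0.42146362]]
```

View pics/m3.png

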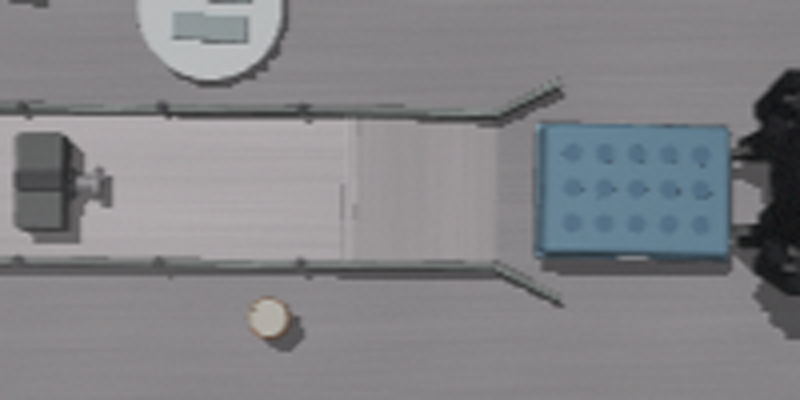

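The box is square with the dock within about 0.02 rad and its centre is within 1 mm of the line. In the crop it sits at 537–730, at the flare mouth. Pushing it up the ramp.

Request:
{"op": "jog_arm", "data": {
  "deltas": [
    {"gripper": 0,"translation": [0.002,0.05,0],"dr": [0,0,0]},
    {"gripper": 0,"translation": [0.002,0.05,0],"dr": [0,0,0]},
    {"gripper": 0,"translation": [0.002,0.05,0],"dr": [0,0,0]},
    {"gripper": 0,"translation": [0.002,0.05,0],"dr": [0,0,0]},
    {"gripper": 0,"translation": [0.002,0.05,0],"dr": [0,0,0]},
    {"gripper": 0,"translation": [0.002,0.05,0],"dr": [0,0,0]},
    {"gripper": 0,"translation": [0.002,0.05,0],"dr": [0,0,0]},
    {"gripper": 0,"translation": [0.002,0.05,0],"dr": [0,0,0]},
    {"gripper": 0,"translation": [0.002,0.05,0],"dr": [0,0,0]},
    {"gripper": 0,"translation": [0.002,0.05,0],"dr": [0,0,0]}
  ]
}}

```text
clock: 5.6
eef_pos: [535.0, -156.5, 53.2]
tcp_rot: [-2.921, -0.0, -0.042]
contact_force: [0.1, -1.3, -1.3]
opening: 0.498
```

Request:
{"op": "jog_arm", "data": {
  "deltas": [
    {"gripper": 0,"translation": [0.002,0.05,0],"dr": [0,0,0]},
    {"gripper": 0,"translation": [0.002,0.05,0],"dr": [0,0,0]},
    {"gripper": 0,"translation": [0.002,0.05,0],"dr": [0,0,0]},
    {"gripper": 0,"translation": [0.002,0.05,0],"dr": [0,0,0]},
    {"gripper": 0,"translation": [0.002,0.05,0],"dr": [0,0,0]},
    {"gripper": 0,"translation": [0.002,0.05,0],"dr": [0,0,0]},
    {"gripper": 0,"translation": [0.002,0.05,0],"dr": [0,0,0]},
    {"gripper": 0,"translation": [0.002,0.05,0],"dr": [0,0,0]},
    {"gripper": 0,"translation": [0.002,0.05,0],"dr": [0,0,0]},
    {"gripper": 0,"translation": [0.002,0.05,0],"dr": [0,0,0]}
  ]
}}

```text
clock: 6.43
eef_pos: [537.0, -106.5, 53.3]
tcp_rot: [-2.921, -0.0, -0.042]
contact_force: [1.1, -1.5, -1.4]
opening: 0.502
```

```bash
python3 - <<'E'
from h import *
t=r.grab_frame("top");w=r.grab_frame("wrist");s=r.sense();sc=r.grab_frame("scene")
c,b,p=boxtop(t,60);print(p.round(1),p.mean(0));print(s["eef_pos"],dk(s["eef_pos"]),s["contact_force"])
o=np.zeros((600,800,3),np.uint8);o[:320]=cv2.resize(t[170:250,190:390],(800,320),interpolation=cv2.INTER_CUBIC)
o[320:,:373]=cv2.resize(w,(373,280));o[320:,380:800]=cv2.resize(sc[140:280,190:400],(420,280))
cv2.imwrite("pics/m4.png",o)
E
```

```text
[[ -19.3  -40. ]
 [-138.9  -41.9]
 [-139.7   40.4]
 [ -20.6   42.4]] [-79.63715172   0.21732777]
[ 536.85863528 -106.03607604   53.32648029] [[-153.64624097   -0.5299263 ]] [-0.26529527  0.12864808 -0.57542197]
```

View pics/m4.png

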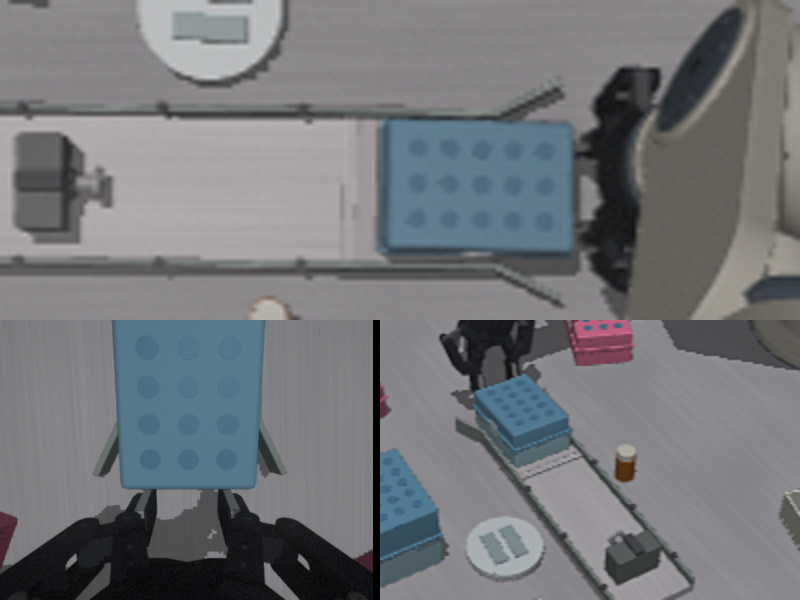

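The box is on the ramp, centred and square. Its centre is at about −76 and forces are small. Continuing to the lip, raising the fingertips along with the rear.

Request:
{"op": "jog_arm", "data": {
  "deltas": [
    {"gripper": 0,"translation": [0.002,0.05,0],"dr": [0,0,0]},
    {"gripper": 0,"translation": [0.002,0.05,0],"dr": [0,0,0]},
    {"gripper": 0,"translation": [0.002,0.05,0],"dr": [0,0,0]},
    {"gripper": 0,"translation": [0.002,0.05,0],"dr": [0,0,0]},
    {"gripper": 0,"translation": [0.002,0.05,0],"dr": [0,0,0]},
    {"gripper": 0,"translation": [0.002,0.05,0],"dr": [0,0,0]},
    {"gripper": 0,"translation": [0.002,0.05,0],"dr": [0,0,0]},
    {"gripper": 0,"translation": [0.002,0.05,0],"dr": [0,0,0]},
    {"gripper": 0,"translation": [0.002,0.04,0.007],"dr": [0,0,0]},
    {"gripper": 0,"translation": [0.002,0.04,0.007],"dr": [0,0,0]},
    {"gripper": 0,"translation": [0.001,0.04,0.007],"dr": [0,0,0]},
    {"gripper": 0,"translation": [0.001,0.04,0.007],"dr": [0,0,0]}
  ]
}}

```text
clock: 7.58
eef_pos: [539.3, -50.7, 56.2]
tcp_rot: [-2.922, -0.0, -0.042]
contact_force: [0.8, -3.2, 0.0]
opening: 0.495
```

Request:
{"op": "jog_arm", "data": {
  "deltas": [
    {"gripper": 0,"translation": [0.001,0.03,0.006],"dr": [0,0,0]},
    {"gripper": 0,"translation": [0.001,0.03,0.006],"dr": [0,0,0]},
    {"gripper": 0,"translation": [0.001,0.03,0.006],"dr": [0,0,0]},
    {"gripper": 0,"translation": [0.001,0.03,0.006],"dr": [0,0,0]},
    {"gripper": 0,"translation": [0.001,0.03,0.006],"dr": [0,0,0]}
  ]
}}

```text
clock: 8.0
eef_pos: [539.8, -35.9, 59.2]
tcp_rot: [-2.922, -0.0, -0.042]
contact_force: [-0.1, -3.1, 1.1]
opening: 0.498
```

Request:
{"op": "jog_arm", "data": {
  "deltas": [
    {"gripper": 0,"translation": [0.001,0.02,0.012],"dr": [0,0,0]},
    {"gripper": 0,"translation": [0.001,0.02,0.012],"dr": [0,0,0]},
    {"gripper": 0,"translation": [0.001,0.02,0.012],"dr": [0,0,0]},
    {"gripper": 0,"translation": [0.001,0.02,0.012],"dr": [0,0,0]},
    {"gripper": 0,"translation": [0.001,0.02,0.012],"dr": [0,0,0]},
    {"gripper": 0,"translation": [0.001,0.02,0.012],"dr": [0,0,0]},
    {"gripper": 0,"translation": [0.001,0.02,0.012],"dr": [0,0,0]},
    {"gripper": 0,"translation": [0.001,0.02,0.012],"dr": [0,0,0]},
    {"gripper": 0,"translation": [0.001,0.02,0.012],"dr": [0,0,0]},
    {"gripper": 0,"translation": [0.001,0.02,0.012],"dr": [0,0,0]}
  ]
}}

```text
clock: 8.83
eef_pos: [540.5, -15.7, 71.0]
tcp_rot: [-2.921, 0.0, -0.042]
contact_force: [-1.1, -1.9, -1.5]
opening: 0.5
```

```bash
python3 - <<'E'
from h import *
t=r.grab_frame("top");w=r.grab_frame("wrist");s=r.sense();sc=r.grab_frame("scene")
c,b,p=boxtop(t,70);print(p.round(1),p.mean(0));print(s["eef_pos"],dk(s["eef_pos"]),s["contact_force"])
o=np.zeros((600,800,3),np.uint8);o[:320]=cv2.resize(t[170:250,190:390],(800,320),interpolation=cv2.INTER_CUBIC)
o[320:,:373]=cv2.resize(w,(373,280));o[320:,380:800]=cv2.resize(sc[140:280,190:400],(420,280))
cv2.imwrite("pics/m5.png",o)
E
```

```text
[[ 67.4 -39.9]
 [-46.4 -41.8]
 [-47.6  40. ]
 [ 65.7  41.9]] [9.75387799 0.05202729]
[540.64009469 -15.56363893  71.17601835] [[-63.09481585  -0.55675648]] [-0.70119506 -0.85358772 -0.16178507]
```

View pics/m5.png

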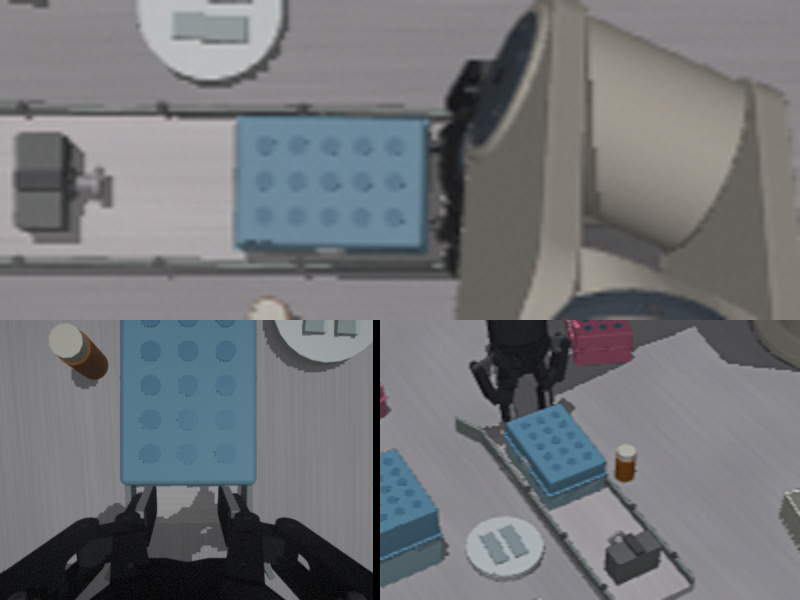

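The box has rocked over the lip: the top view shows it at 237–428, level-ish and centred, and force is low. The button face at column 112 gives dock x≈151. I'll back off slightly, lower the contact point and push on along the deck.

Request:
{"op": "jog_arm", "data": {
  "deltas": [
    {"gripper": 0,"translation": [-0.001,-0.03,0],"dr": [0,0,0]},
    {"gripper": 0,"translation": [0,0,-0.06],"dr": [0,0,0]},
    {"gripper": 0,"translation": [0,0,-0.05],"dr": [0,0,0]},
    {"gripper": 0,"translation": [0.001,0.03,0],"dr": [0,0,0]},
    {"gripper": 0,"translation": [0.002,0.05,0],"dr": [0,0,0]},
    {"gripper": 0,"translation": [0.002,0.05,0],"dr": [0,0,0]},
    {"gripper": 0,"translation": [0.002,0.05,0],"dr": [0,0,0]},
    {"gripper": 0,"translation": [0.002,0.05,0],"dr": [0,0,0]},
    {"gripper": 0,"translation": [0.002,0.05,0],"dr": [0,0,0]},
    {"gripper": 0,"translation": [0.002,0.05,0],"dr": [0,0,0]},
    {"gripper": 0,"translation": [0.002,0.05,0],"dr": [0,0,0]},
    {"gripper": 0,"translation": [0.002,0.05,0],"dr": [0,0,0]}
  ]
}}

```text
clock: 9.98
eef_pos: [542.3, 24.6, 60.1]
tcp_rot: [-2.921, -0.0, -0.042]
contact_force: [-0.8, -2.5, 0.2]
opening: 0.501
```

Request:
{"op": "jog_arm", "data": {
  "deltas": [
    {"gripper": 0,"translation": [0.002,0.04,0],"dr": [0,0,0]},
    {"gripper": 0,"translation": [0.002,0.04,0],"dr": [0,0,0]},
    {"gripper": 0,"translation": [0.002,0.04,0],"dr": [0,0,0]},
    {"gripper": 0,"translation": [0.001,0.04,0],"dr": [0,0,0]},
    {"gripper": 0,"translation": [0.002,0.04,0],"dr": [0,0,0]},
    {"gripper": 0,"translation": [0.001,0.03,0],"dr": [0,0,0]},
    {"gripper": 0,"translation": [0.001,0.02,0],"dr": [0,0,0]}
  ]
}}

```text
clock: 10.57
eef_pos: [543.4, 49.4, 60.1]
tcp_rot: [-2.921, -0.0, -0.042]
contact_force: [0.5, -1.7, -1.0]
opening: 0.498
```

```bash
python3 - <<'E'
from h import *
t=r.grab_frame("top");w=r.grab_frame("wrist");s=r.sense();sc=r.grab_frame("scene")
c,b,p=boxtop(t,67);print(b,p.round(1),p.mean(0));print(s["eef_pos"],dk(s["eef_pos"]),s["contact_force"])
o=np.zeros((600,800,3),np.uint8);o[:320]=cv2.resize(t[190:240,190:315],(800,320),interpolation=cv2.INTER_CUBIC)
o[320:,:373]=cv2.resize(w,(373,280));o[320:,380:800]=cv2.resize(sc[180:280,240:390],(420,280))
cv2.imwrite("pics/m6.png",o)
E
```

```text
[[223.18001 229.97894]
 [224.01115 197.56436]
 [270.74963 198.76279]
 [269.91852 231.17737]] [[132.2  37.8]
 [132.2 -42.7]
 [ 16.1 -41.7]
 [ 16.7  38.9]] [74.30149347 -1.93207596]
[543.41141185  49.41690959  60.13875152] [[ 1.94475922 -0.6313167 ]] [-0.06036107  0.06396559 -1.28763034]
```

View pics/m6.png

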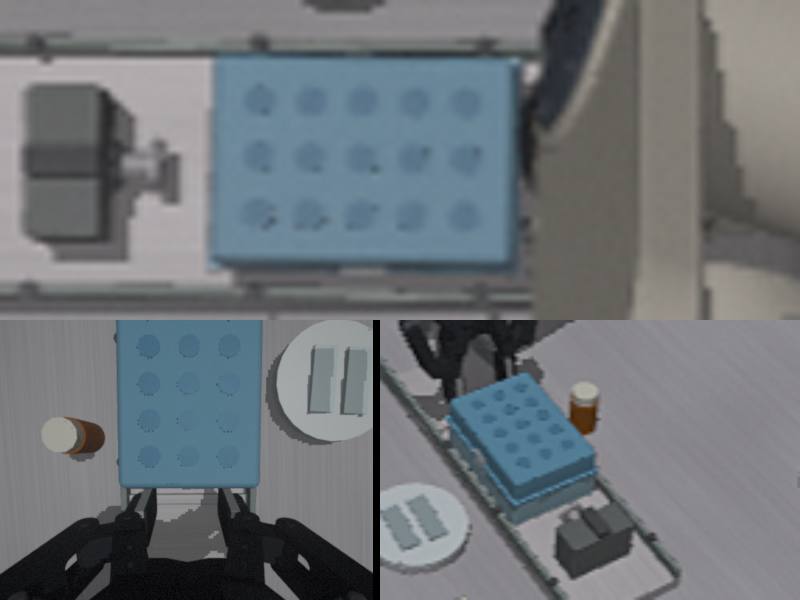

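The box is flat on the deck between the rails, with the button about 10 mm ahead (crop face at column ~179, box front at 214). I'll feel forward in millimetres.

Request:
{"op": "jog_arm", "data": {
  "deltas": [
    {"gripper": 0,"translation": [0,0.01,0],"dr": [0,0,0]},
    {"gripper": 0,"translation": [0,0.01,0],"dr": [0,0,0]},
    {"gripper": 0,"translation": [0.001,0.01,0],"dr": [0,0,0]},
    {"gripper": 0,"translation": [0,0.01,0],"dr": [0,0,0]}
  ]
}}

```text
clock: 11.05
eef_pos: [543.6, 52.9, 60.1]
tcp_rot: [-2.922, -0.0, -0.042]
contact_force: [0.3, -1.9, -0.0]
opening: 0.498
```

Request:
{"op": "jog_arm", "data": {
  "deltas": [
    {"gripper": 0,"translation": [0.001,0.01,0],"dr": [0,0,0]},
    {"gripper": 0,"translation": [0,0.01,0],"dr": [0,0,0]}
  ]
}}

```text
clock: 11.22
eef_pos: [543.7, 55.0, 60.1]
tcp_rot: [-2.922, -0.0, -0.042]
contact_force: [1.2, -1.9, 1.0]
opening: 0.496
```

Request:
{"op": "jog_arm", "data": {
  "deltas": [
    {"gripper": 0,"translation": [0,0.01,0],"dr": [0,0,0]}
  ]
}}

```text
clock: 11.3
eef_pos: [543.7, 56.1, 60.1]
tcp_rot: [-2.921, -0.0, -0.042]
contact_force: [-0.5, -2.2, 1.2]
opening: 0.495
```

Request:
{"op": "jog_arm", "data": {
  "deltas": [
    {"gripper": 0,"translation": [0,0.01,0],"dr": [0,0,0]}
  ]
}}

```text
clock: 11.38
eef_pos: [543.6, 57.1, 60.1]
tcp_rot: [-2.921, -0.0, -0.042]
contact_force: [0.4, -2.0, 1.2]
opening: 0.501
```

Request:
{"op": "jog_arm", "data": {
  "deltas": [
    {"gripper": 0,"translation": [0,0.01,0],"dr": [0,0,0]}
  ]
}}

```text
clock: 11.47
eef_pos: [543.6, 58.1, 60.1]
tcp_rot: [-2.921, -0.0, -0.042]
contact_force: [0.2, -1.9, 0.6]
opening: 0.498
```

Request:
{"op": "jog_arm", "data": {
  "deltas": [
    {"gripper": 0,"translation": [0,0.01,0],"dr": [0,0,0]}
  ]
}}

```text
clock: 11.55
eef_pos: [543.6, 59.1, 60.1]
tcp_rot: [-2.921, -0.0, -0.042]
contact_force: [0.0, -1.7, 1.0]
opening: 0.502
```

Request:
{"op": "jog_arm", "data": {
  "deltas": [
    {"gripper": 0,"translation": [0.001,0.01,0],"dr": [0,0,0]}
  ]
}}

```text
clock: 11.63
eef_pos: [543.7, 60.1, 60.1]
tcp_rot: [-2.921, -0.0, -0.042]
contact_force: [0.1, -3.1, 0.1]
opening: 0.5
```

Request:
{"op": "jog_arm", "data": {
  "deltas": [
    {"gripper": 0,"translation": [0,0.01,0],"dr": [0,0,0]}
  ]
}}

```text
clock: 11.72
eef_pos: [543.7, 61.1, 60.1]
tcp_rot: [-2.921, -0.0, -0.042]
contact_force: [-0.7, -2.7, 1.3]
opening: 0.499
```

Request:
{"op": "jog_arm", "data": {
  "deltas": [
    {"gripper": 0,"translation": [0,0.01,0],"dr": [0,0,0]}
  ]
}}

```text
clock: 11.8
eef_pos: [543.7, 62.1, 60.1]
tcp_rot: [-2.921, -0.0, -0.042]
contact_force: [0.4, -2.0, 0.3]
opening: 0.5
```

Request:
{"op": "jog_arm", "data": {
  "deltas": [
    {"gripper": 0,"translation": [0.001,0.01,0],"dr": [0,0,0]}
  ]
}}

```text
clock: 11.88
eef_pos: [543.8, 63.1, 60.1]
tcp_rot: [-2.922, -0.0, -0.042]
contact_force: [1.0, -1.8, 1.3]
opening: 0.503
```

Request:
{"op": "jog_arm", "data": {
  "deltas": [
    {"gripper": 0,"translation": [0,0.01,0],"dr": [0,0,0]}
  ]
}}

```text
clock: 11.97
eef_pos: [543.8, 64.1, 60.1]
tcp_rot: [-2.921, -0.0, -0.042]
contact_force: [0.1, -2.2, 0.3]
opening: 0.497
```

Request:
{"op": "jog_arm", "data": {
  "deltas": [
    {"gripper": 0,"translation": [0.001,0.01,0],"dr": [0,0,0]}
  ]
}}

```text
clock: 12.05
eef_pos: [543.9, 65.1, 60.1]
tcp_rot: [-2.922, -0.0, -0.042]
contact_force: [-1.1, -3.1, 0.5]
opening: 0.501
```

Request:
{"op": "jog_arm", "data": {
  "deltas": [
    {"gripper": 0,"translation": [0,0.01,0],"dr": [0,0,0]}
  ]
}}

```text
clock: 12.13
eef_pos: [543.9, 66.1, 60.1]
tcp_rot: [-2.921, -0.0, -0.042]
contact_force: [-0.8, -1.3, -0.2]
opening: 0.5
```

Request:
{"op": "jog_arm", "data": {
  "deltas": [
    {"gripper": 0,"translation": [0,0.01,0],"dr": [0,0,0]}
  ]
}}

```text
clock: 12.22
eef_pos: [543.9, 67.1, 60.1]
tcp_rot: [-2.921, -0.0, -0.042]
contact_force: [0.5, -2.2, 1.4]
opening: 0.5
```

Request:
{"op": "jog_arm", "data": {
  "deltas": [
    {"gripper": 0,"translation": [0.001,0.01,0],"dr": [0,0,0]}
  ]
}}

```text
clock: 12.3
eef_pos: [544.0, 68.1, 60.1]
tcp_rot: [-2.921, -0.0, -0.042]
contact_force: [-0.8, -1.8, 1.4]
opening: 0.503
```

```bash
python3 - <<'E'
from h import *
t=r.grab_frame("top");s=r.sense();sc=r.grab_frame("scene");w=r.grab_frame("wrist")
c,b,p=boxtop(t,67);print(p.round(1),p.mean(0));print(s["eef_pos"],dk(s["eef_pos"]),s["contact_force"])
o=np.zeros((600,800,3),np.uint8);o[:320]=cv2.resize(t[190:240,190:315],(800,320),interpolation=cv2.INTER_CUBIC)
o[320:,:373]=cv2.resize(w,(373,280));o[320:,380:800]=cv2.resize(sc[210:290,270:390],(420,280),interpolation=cv2.INTER_CUBIC)
cv2.imwrite("pics/m7.png",o)
E
```

```text
[[151.3  38.2]
 [151.6 -42.4]
 [ 34.9 -41.5]
 [ 35.2  39. ]] [93.2440783  -1.69222545]
[543.99392935  68.26184228  60.0863543 ] [[20.79763869 -0.4319411 ]] [ 0.35471851 -1.84869579  1.19577935]
```

View pics/m7.png

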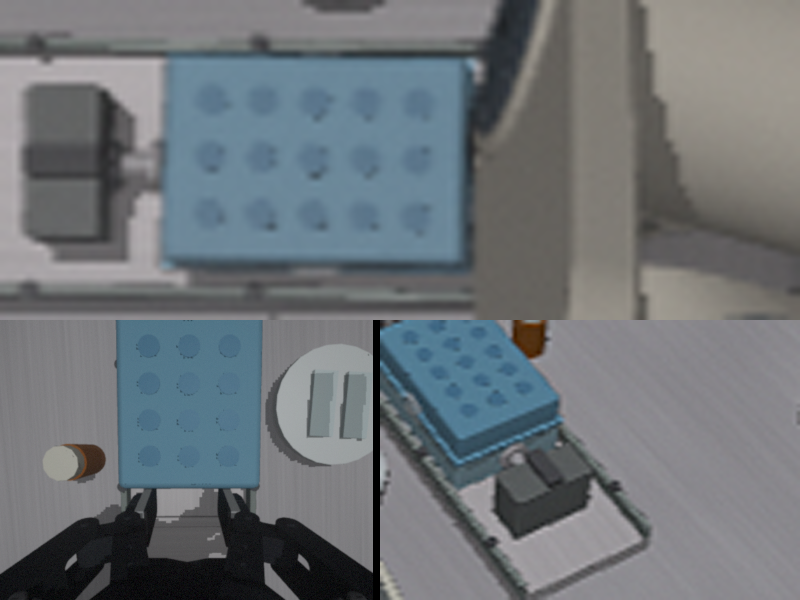

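Top crop: the box front is at column 165, right at the button head (~150–163), and force is still plain sliding friction of about 2 N. So it has not touched yet; I keep feeling.

Request:
{"op": "jog_arm", "data": {
  "deltas": [
    {"gripper": 0,"translation": [0,0.01,0],"dr": [0,0,0]}
  ]
}}

```text
clock: 12.53
eef_pos: [544.0, 69.0, 60.1]
tcp_rot: [-2.922, -0.0, -0.042]
contact_force: [-0.2, -2.0, 1.1]
opening: 0.501
```

Request:
{"op": "jog_arm", "data": {
  "deltas": [
    {"gripper": 0,"translation": [0.001,0.01,0],"dr": [0,0,0]}
  ]
}}

```text
clock: 12.62
eef_pos: [544.1, 70.0, 60.1]
tcp_rot: [-2.922, -0.0, -0.042]
contact_force: [-1.2, -5.2, 1.5]
opening: 0.501
```

Request:
{"op": "jog_arm", "data": {
  "deltas": [
    {"gripper": 0,"translation": [0,0.01,0],"dr": [0,0,0]}
  ]
}}

```text
clock: 12.7
eef_pos: [544.2, 70.7, 60.1]
tcp_rot: [-2.922, -0.001, -0.042]
contact_force: [-0.1, -6.6, 1.8]
opening: 0.501
```

Contact is clear at TCP y≈69.7 (2 → 5.2 → 6.6 N). The target is about 6 mm of travel: TCP y≈75.7 and about 10 N total.

Request:
{"op": "jog_arm", "data": {
  "deltas": [
    {"gripper": 0,"translation": [0,0.01,0],"dr": [0,0,0]},
    {"gripper": 0,"translation": [0.001,0.01,0],"dr": [0,0,0]}
  ]
}}

```text
clock: 12.87
eef_pos: [544.4, 72.5, 60.1]
tcp_rot: [-2.922, -0.001, -0.042]
contact_force: [-0.9, -7.2, 1.4]
opening: 0.499
```

Request:
{"op": "jog_arm", "data": {
  "deltas": [
    {"gripper": 0,"translation": [0,0.01,0],"dr": [0,0,0]}
  ]
}}

```text
clock: 12.95
eef_pos: [544.4, 73.4, 60.1]
tcp_rot: [-2.922, -0.001, -0.042]
contact_force: [-0.4, -7.5, 1.6]
opening: 0.503
```

Request:
{"op": "jog_arm", "data": {
  "deltas": [
    {"gripper": 0,"translation": [0,0.01,0],"dr": [0,0,0]},
    {"gripper": 0,"translation": [0,0,0],"dr": [0,0,0]}
  ]
}}

```text
clock: 13.12
eef_pos: [544.4, 74.4, 60.1]
tcp_rot: [-2.922, -0.001, -0.042]
contact_force: [-0.6, -7.2, 1.1]
opening: 0.504
```

Request:
{"op": "jog_arm", "data": {
  "deltas": [
    {"gripper": 0,"translation": [0,0.008,0],"dr": [0,0,0]}
  ]
}}

```text
clock: 13.2
eef_pos: [544.4, 75.0, 60.1]
tcp_rot: [-2.923, -0.001, -0.042]
contact_force: [0.2, -9.1, 3.0]
opening: 0.501
```

Request:
{"op": "jog_arm", "data": {
  "deltas": [
    {"gripper": 0,"translation": [0.001,0.008,0],"dr": [0,0,0]}
  ]
}}

```text
clock: 13.28
eef_pos: [544.5, 75.8, 60.1]
tcp_rot: [-2.923, -0.001, -0.042]
contact_force: [0.8, -10.1, 2.2]
opening: 0.496
```

It reads 10.1 N at 6.1 mm past contact, as predicted. Backing off slowly, then up and clear.

Request:
{"op": "jog_arm", "data": {
  "deltas": [
    {"gripper": 0,"translation": [0,-0.01,0],"dr": [0,0,0]},
    {"gripper": 0,"translation": [-0.001,-0.03,0],"dr": [0,0,0]},
    {"gripper": 0,"translation": [-0.003,-0.08,0],"dr": [0,0,0]},
    {"gripper": 0,"translation": [-0.006,-0.15,0],"dr": [0,0,0]},
    {"gripper": 0,"translation": [-0.01,-0.25,0],"dr": [0,0,0]},
    {"gripper": 0,"translation": [-0.01,-0.25,0.1],"dr": [0,0,0]},
    {"gripper": 0,"translation": [0,-0.1,0.3],"dr": [0,0,0]},
    {"gripper": 0,"translation": [0,-0.1,0.3],"dr": [0,0,0]},
    {"gripper": 0,"translation": [0,-0.2,0.3],"dr": [0,0,0]},
    {"gripper": 0,"translation": [0,-0.2,0.3],"dr": [0,0,0]},
    {"gripper": 0,"translation": [0,0,0.2],"dr": [0,0,0]},
    {"gripper": 0,"translation": [0,0,0],"dr": [0,0,0]}
  ]
}}

```text
clock: 14.28
eef_pos: [543.5, -62.2, 214.5]
tcp_rot: [-2.922, -0.007, -0.044]
contact_force: [0.4, -0.3, 0.5]
opening: 0.501
```

```bash
python3 - <<'E'
from h import *
t=r.grab_frame("top");s=r.sense();sc=r.grab_frame("scene")
c,b,p=boxtop(t,67);print(p.round(1),p.mean(0));print(s["clock"],s["eef_pos"],s["contact_force"])
o=np.zeros((600,800,3),np.uint8);o[:320]=cv2.resize(t[190:240,190:315],(800,320),interpolation=cv2.INTER_CUBIC)
o[320:,:373]=cv2.resize(t[60:340,80:453],(373,280));o[320:,380:800]=cv2.resize(sc[190:290,240:390],(420,280),interpolation=cv2.INTER_CUBIC)
cv2.imwrite("pics/m8.png",o)
E
```

```text
[[157.3  38.3]
 [159.5 -41.2]
 [ 42.8 -43.1]
 [ 41.3  36.4]] [100.22584238  -2.42065286]
14.3333 [542.41631644 -61.44786564 212.26777493] [ 0.48419944  0.26870806 -0.28641498]
```

View pics/m8.png

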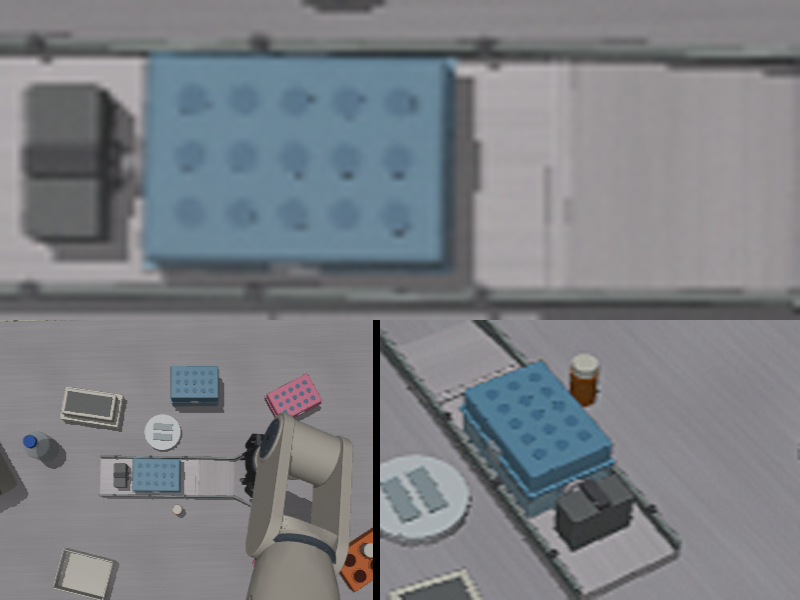

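The box lies flat on the deck against the button, and the bystanders are where they were. The box moved about 7.0 mm since the picture taken 1.4 mm before contact, so plunger travel is about 5.6–6.1 mm with no noticeable spring-back. Handing in.

```bash
python3 -c "
from rig import r
print(r.sign_off())"
```

```text
the job is handed in; nothing more can be done
None
```

The tip box is on the deck with its front end holding the plunger in about halfway, and I have handed the job in. I pushed its rear face with both half-open fingertips, brought it onto the dock line, then took it up the ramp and over the lip, raising the tips as the rear rose. It finished at about 14 s of the 72 s allowed.

**Plunger:** I felt contact at TCP y ≈ 69.7 mm and stopped about 6 mm further on. The force there was 10.1 N, which matches about 8 N of spring plus 2 N of sliding friction. The highest force I read was about 10 N, far below the limits.

**Last picture:** With the arm withdrawn, the box lies flat and nearly square between the rails, on the button. The bystanders in view had not moved, and the force reading was about zero. By camera, the box moved about 0.5 mm less than the tool did. That puts the plunger travel at about 5.6–6.1 mm of its 12.

**Disagreements:**
- My early picture estimate of the button face (dock x ≈ 151 mm) came out several millimetres short of where I felt contact. I went by the force.
- The blue mask put the box 2 mm off the centre line at the end, within the 4 mm of play and the camera error.

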